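# Change out the spent drying cartridge on the kitchen film shelf

### The job

The drying cartridge held in the clips on the sloped front of the perforated shelf is spent: throw it away in the tilt-out bin. Roll it sideways out of the clips, over their springy lower jaws, and do not pull it straight off, so that the clip strip stays fully pegged in the shelf. Tilt the bin open, put the cartridge in, tilt the bin fully shut again, and leave everything else standing where it is.

Things in the scene. Friction and masses are not known exactly. Their poses are not given: they have to be found in the camera images.
- shelf: Perforated grey metal shelf of folded sheet, fixed, 310 mm deep, 240 wide, 245 high, facing the robot. x axis level, away from its front; y to the left seen from the robot; z up. Origin at table height straight below the middle of the seated cartridge. Front: a flat sheet sloping up and away at 31 degrees from level, from x -111, z 34 to x 95, z 157. Two 30 mm hooks stand low on it at y +-100.
- deck_edge (a point): Middle of the front edge of the shelf's flat top deck (height 245 mm, lip down to 227), 70 mm behind the cartridge's axis. The deck carries the canisters and is in the way of a hand coming straight down on the cartridge; a hand tilted square to the slope (fingers pointing down and away from the robot, 31 degrees from vertical) has room. Shelf axes.
- seat (a point): Where the cartridge's middle lies when it sits in the clips: 140 mm above the table, at shelf x 0, y 0. Shelf axes. The sloped sheet is 34 mm below this point, measured square to the slope; the strip's face 26 mm. Two clips, each 16 mm wide, hold the cartridge at shelf y +48 and -48; the 80 mm between them are free to be grasped.
- strip (a joint): How far the grey plastic clip strip is pulled out of the sloped sheet, square to it, m: 0 fully pegged, to 0.020. It is 34 mm (along the slope) x 126 mm (along y) x 8 mm thick, under the cartridge. Its push-in pegs start to give at about 18 N of pull square to the slope and spring back when let go.
- hook_tip (a point): Tip of the clips' upper (uphill, away from the robot) jaws, midway between the two clips. These jaws are rigid and hook over the cartridge to 6 mm uphill of its middle line: pulled straight off the slope it catches under them and drags the strip out. Axes: x uphill along the slope, y the shelf's, z square off the slope.
- jaw_left (a joint): Opening of the springy lower (downhill) jaw of the clip at shelf y +48, rad, 0 to 1.0, swinging downhill: a steel leaf 36 mm tall with a rounded tip, hinged 24 mm below the cartridge's axis (square to the slope), 17.5 mm downhill of it. To free the cartridge: 13 mm straight downhill against both leaves (10 to 12 N in all), then off the slope, still drifting downhill, over their tips.
- jaw_right (a joint): The same for the clip at the shelf's y -48.
- cartridge: The drying cartridge: a round perforated aluminium tube, 34 mm in diameter and 140 mm long over its two white end caps (38 mm in diameter, each 10 mm long), about 0.14 kg. Origin at its centre, its length along its own y axis, which lies level along the shelf's y axis at the start.
- bin: Dark blue plastic tilt-out bin, fixed, facing the robot: a case 157 mm deep, 219 wide, 180 high, open in front. x axis level, away from its front; y to the left seen from the robot; z up. Origin at table height, 3 mm behind the outer face of its shut front. The case's top covers x 30 to 160; between it and the shut front is a 27 mm gap, too narrow for the cartridge.
- bucket (a joint): Tilt of the bin's bucket, rad: 0 shut, 0.75 fully open (a stop); its top swings towards the robot about a level hinge along the bin's y axis at the lower edge of the front. The hinge is stiff: about 2 to 5 N at the bar moves it and it stays where it is left, also with the cartridge in it.
- bucket_hinge (a point): Point on the bucket's hinge line, middle of its width, at bin x 0, z 18 mm. Its axes turn with the bucket (shut: x level, away from the robot; z up the front).
- bucket_bar (a point): Middle of the bar handle on the bucket's front: a round bar 12 mm thick, 100 mm long along y, 43 mm in front of the hinge line and 140 mm above it (shut: 158 mm above the table), 34 mm clear of the front: room for a finger from above behind it. The front's top edge is 150 mm above the hinge line. Axes as bucket_hinge.
- bucket_floor (a point): Middle of the bucket's inner floor. Axes as bucket_hinge: z up from the floor, x to the back. Inside, the bucket is 100 mm from front to back (x -50 to +50) and 196 mm wide (y); its front wall rises 146 mm, its back wall 91 mm above the floor.
- canister0: White canister, 65 mm in diameter, 100 mm high, standing on the shelf's deck; origin under its centre. Bystander.
- canister1: White canister like canister0. Bystander.
- canister2: White canister like canister0. Bystander.
- funnel: Glass funnel standing on its rim, 84 mm in diameter, 105 mm high; origin under its centre. Bystander.
- spoon_rest: White ceramic spoon rest lying flat: a dish 90 mm across and 16 mm high with a 55 mm tongue along its -x; origin under the dish. Bystander.
- loader: Grey film loader with a winding lever on top, 75 x 120 mm, 126 mm high; origin under its centre. Bystander.
- jar: Brown glass jar, 80 mm in diameter, 120 mm high; origin under its centre. Bystander.
Things that resemble listed ones, but are neither listed nor needed, are in the scene too. There is more than one size of the cartridge; the job needs the smallest.

How it is judged:
By the outcome, as a careful person would: the job done as asked, in the order asked, and still so for the second after the job is handed in, with the robot touching nothing.
It also fails if it takes over 69 s, if anything falls off the work surface, if the arm or the gripper's body presses on something with over 40 N, if the wrist force passes 120 N, or if a joint passes its speed limit or range.

### The arm

A 6-joint arm with a two-finger parallel gripper is mounted at the origin on the work surface. World frame = base frame: x ahead of the robot, y to its left, z up, the work surface at z = 0. Lengths are in m, angles in rad, forces in N, time in s.
With the tool pointing down it reaches from about 0.225 to 0.875 m from the base axis. Payload 3.4 kg.
Tool frame: the origin (TCP) lies at the very end of the fingers, on their centre line; the grasp point (between the pads) lies 19 mm behind it; z points along the fingers, y is the direction in which the jaws open and shut (so a half turn about z gives the same grasp; the last joint's range is limited). The gripper opens to 85 mm and grips with 20 to 120 N. Pads are 22 mm wide; open, the fingers measure 114 mm over their backs; the gripper's body (76 mm by 85 mm) begins 54 mm behind the grasp point. The pads swing forward as they close: fully open they stand 13 mm farther back than shut.
Start: joints at [-1.282, 0.276, 1.505, -0, 1.361, -0.121], TCP at [0.229, -0.527, 0.231] pointing down, gripper open.
Joint ranges: [-2.89, 2.89], [-0.75, 2.08], [0.22, 2.7], [-1.18, 4.32], [0.11, 2.71], [-2.7, 2.7]. Speed limits (rad/s): [2.57, 2.57, 3.14, 3.14, 3.14, 3.14].

### API

Orientations are given as a unit quaternion [w, x, y, z].
In Python, from rig import telemetry, optics, order gives the robot as it stands.
- The arm moves only by the shell command python3 -m creep 'ROWS' [FORCE]. ROWS is a JSON object of lists of equal length, an entry for each row: "slide": the shift along the world's x, y, z normalised to -1 to 1, where 1 is 0.15 m, a list of three; "twist": the turn, a rotation vector about the world's x, y, z normalised to -1 to 1, where 1 is 360 degrees, a list of three; "fingers": the gripper's target within -1 to 1 (fully open at 1, half-way at 0, shut at -1). A call has 1 to 20 rows; each row is the pose to reach, as a shift and turn from the pose commanded when the call began, turning the shorter way round; what a row does not reach only later rows make up. A row lasts 1/10 s, in which the tool goes at most 50 mm and 8.59 degrees, less where a joint would pass 70% of its speed; a pose out of reach is approached as far as the arm can. A call with a number of a shift or a turn outside -1 to 1 is refused whole. A call with a gripper value outside its range is refused whole. The fingers move at their own pace and stop on an object; FORCE is the grip in N (left out, the last holds). Time passes only in rows, so rows that repeat a pose let the fingers close. It gives the time, the measured TCP pose, the force and the opening at its end, in the units of the state.
- telemetry.get_state(): the state, without advancing time (a new reading comes with each control period).
- optics.get_image(name): name is "scene" or "top"; returns a dict with "img" (384x512x3 uint8, blue, green, red), "depth" (384x512 float32, m along the optical axis (not along the pixel's ray), 0 where there is no reading), "fovy" (degrees; the focal length in pixels is half the picture's height over the tangent of half this angle, whatever the lens; pixels are square), "cx", "cy" (the principal point, pixels), "world_from_camera" (4x4, takes a point from camera to world coordinates). Camera axes: x right, y down, z forward; pixel columns grow to the right and rows downward; lengths in m; the calibration is good to about 2 mm. A picture is of the moment at which its call begins.
- order.sign_off(): hands the job in, once; it reports no verdict.
The state is a dict: "clock": time; "qpos": joint angles; "qd": joint speeds; "effort": joint torques, N m; "position": TCP position; "ee_rot": TCP orientation; "contact_force": force on the tool from outside, world axes, zero at the start; "moment": the same for the moment, N m; "width": finger opening in m.
Only numpy, scipy, OpenCV 4.12 (cv2) and the standard library are available. Lean on these libraries where they do the work, as an engineer would, in place of code of your own. Each camera call takes 0.05 s, during which the arm holds its last target.

## Working session

There is one attempt and no reset: what is moved stays moved. The work goes in short steps, Python scripts to look and compute and a shell command to move; the robot and the scene stay as the last step left them, time stands still between calls to the robot, and variables do not carry over. Pictures are saved under pics/ and viewed, and the job is handed in when it is done.

```bash
ls; mkdir -p pics
cat > h.py <<'E'
import numpy as np, cv2
from rig import telemetry, optics
def grab(n):
    d=optics.get_image(n); d['f']=d['img'].shape[0]/2/np.tan(np.radians(d['fovy'])/2); return d
def pts(d):
    z=d['depth']; v,u=np.mgrid[:z.shape[0],:z.shape[1]]
    P=np.stack([(u-d['cx'])/d['f']*z,(v-d['cy'])/d['f']*z,z],-1)
    T=d['world_from_camera']; return P@T[:3,:3].T+T[:3,3]
E
python3 - <<'E'
from h import *
import pickle
for n in('scene','top'):
    d=grab(n); pickle.dump(d,open(f'{n}.pkl','wb')); cv2.imwrite(f'pics/{n}0.png',d['img'])
    print(n,d['fovy'],d['cx'],d['cy'],d['world_from_camera'].round(3).tolist(),(d['depth']>0).mean())
print(telemetry.get_state())
E
```

```text
pics
scene 48.316034521447435 255.3624991436358 195.92826765544342 [[0.769, 0.454, -0.45, 1.124], [0.64, -0.545, 0.542, -0.736], [0.001, -0.705, -0.71, 1.13], [0.0, 0.0, 0.0, 1.0]] 0.995849609375
top 51.48704937316788 254.9976125068539 194.36036436497923 [[0.012, -0.994, 0.106, 0.309], [-1.0, -0.013, -0.008, 0.004], [0.009, -0.105, -0.994, 1.687], [0.0, 0.0, 0.0, 1.0]] 0.9960276285807291
{'clock': 0.1, 'qpos': array([-1.28197137e+00,  2.76543448e-01,  1.50605601e+00,  2.16832681e-05,
        1.36070867e+00, -1.20979063e-01]), 'qd': array([-0.00090004,  0.00061643, -0.00363542, -0.00048879, -0.00070038,
       -0.00024287]), 'effort': array([ 1.90413572e-03, -4.17700589e+01, -2.46407586e+01, -4.45454771e-05,
        5.80127889e-03, -1.05215932e-05]), 'position': array([ 0.22896779, -0.52690418,  0.23049983]), 'ee_rot': array([-8.55608544e-04,  9.79081029e-01,  2.03468925e-01, -6.13354901e-05]), 'contact_force': array([-0.55773238,  0.27763078, -0.46253998]), 'moment': array([-0.00477741,  0.06679199,  0.02419313]), 'width': 0.0855804182099661}
```

View pics/scene0.png

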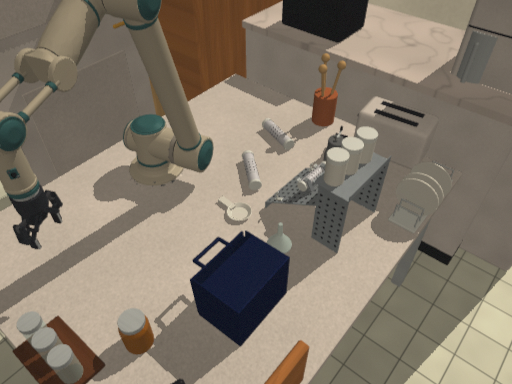

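View pics/top0.png

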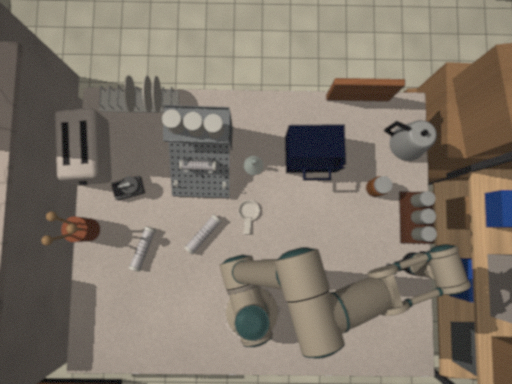

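Run:
```python
import pickle,cv2,numpy as np
from h import *
a=pickle.load(open('top.pkl','rb')); b=pickle.load(open('scene.pkl','rb'))
c1=cv2.resize(a['img'][90:250,100:400],(800,427),interpolation=cv2.INTER_CUBIC)
c2=cv2.resize(b['img'][110:340,180:400],(560,585),interpolation=cv2.INTER_CUBIC)
cv2.imwrite('pics/c1.png',c1);cv2.imwrite('pics/c2.png',c2)
```

```text
(no output)
```

View pics/c1.png

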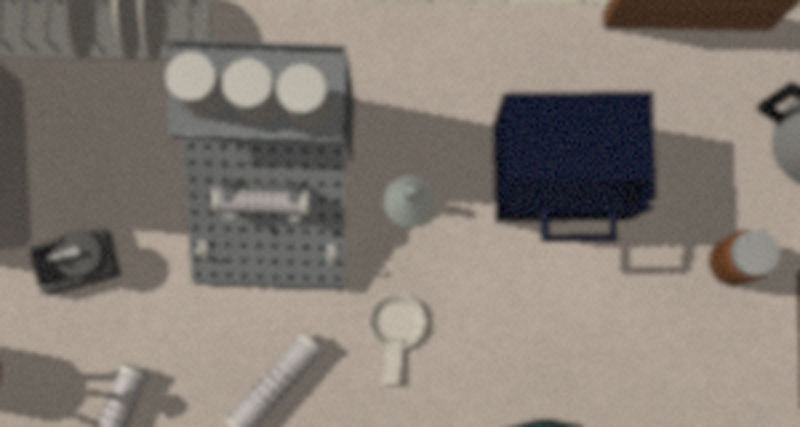

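View pics/c2.png

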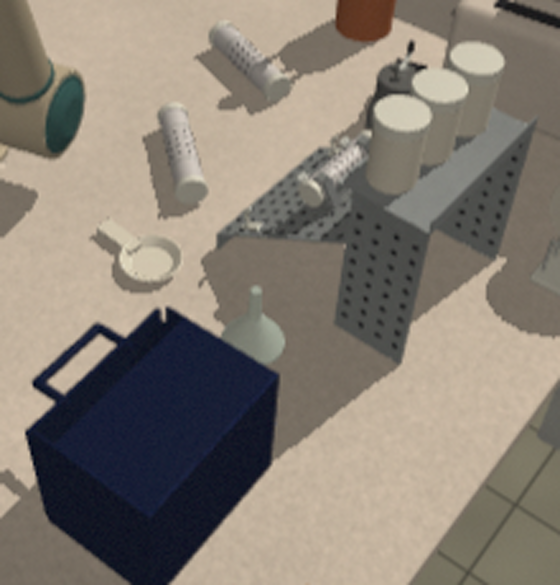

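Run:
```python
import pickle,cv2,numpy as np
from h import *
def yaw_rect(Q):
    r=cv2.minAreaRect(Q.astype(np.float32)); return np.round(r[0],4),np.round(r[1],4),round(r[2],2)
for n in('top','scene'):
    d=pickle.load(open(f'{n}.pkl','rb')); P=pts(d); h=cv2.cvtColor(d['img'],cv2.COLOR_BGR2HSV); d['P']=P
    z=P[...,2]
    if n=='top':
        box=np.zeros(z.shape,bool); box[95:210,160:240]=1
        m=box&(z>.228)&(z<.26); print('deck',m.sum(),np.median(z[m])); print(yaw_rect(P[m][:,:2]))
        m=box&(z>.29); 
        k,l,st,c=cv2.connectedComponentsWithStats(m.astype(np.uint8))
        for i in range(1,k):
            if st[i,4]>20: q=P[l==i]; print('can',st[i],q.mean(0).round(4))
        box[:]=0; box[110:190,270:360]=1
        m=box&(z>.165)&(z<.2); print('bin top',m.sum(),np.median(z[m]),yaw_rect(P[m][:,:2]))
        box[:]=0; box[165:190,295:340]=1
        m=box&(z>.12)&(z<.2)
        box[:]=0; box[145:205,160:240]=1
        mm=box&(z>.02)&(z<.22); q=P[mm]; A=np.c_[q[:,:2],np.ones(len(q))]
        # robust plane of sheet
        w=np.ones(len(q),bool)
        for _ in range(10):
            s=np.linalg.lstsq(A[w],q[w,2],rcond=None)[0]; r=q[:,2]-A@s; w=abs(r)<.006
        print('sheet',s,'slope',np.degrees(np.arctan(np.hypot(*s[:2]))),'dir',np.degrees(np.arctan2(s[1],s[0])),w.sum())
        up=(P@np.array([-s[0],-s[1],1])-s[2])/np.sqrt(1+s[0]**2+s[1]**2)
        m=box&(up>.036)&(up<.065)&(z<.22)
        ys,xs=np.nonzero(m); print('cart px',xs.min(),xs.max(),ys.min(),ys.max(),m.sum(), yaw_rect(P[m][:,:2]),P[m].mean(0))
        box[:]=0; box[150:195,270:360]=1
        for lo,hi in((.13,.15),(.15,.165),(.165,.18),):
            m=box&(z>lo)&(z<hi);ys,xs=np.nonzero(m); print(lo,m.sum(),xs.min(),xs.max(),ys.min(),ys.max(),P[m].mean(0).round(4),yaw_rect(P[m][:,:2]))
    else:
        dark=(h[...,0]>105)&(h[...,0]<130)&(h[...,1]>120)&(h[...,2]<110)
        box=np.zeros(z.shape,bool); box[225:345,185:300]=1
        m=box&dark&(abs(z-.18)<.006); print('bin top',m.sum(),yaw_rect(P[m][:,:2]))
        m=dark&(z>.13); m[:,:190]=0;m[:230]=0;m[:,230:]=0;m[275:]=0
        print(P[m].shape)
```

```text
deck 1229 0.24526688337409186
(array([0.7204, 0.2165]), array([0.245 , 0.1313]), 88.77)
can [ 162  110   61   26 1015] [0.698  0.2127 0.3482]
bin top 1987 0.1796117941552562 (array([ 0.6399, -0.2436]), array([0.2135, 0.2217]), 2.15)
sheet [ 0.59940708 -0.00982365 -0.24874801] slope 30.942163478727135 dir -0.9389333613746784 2233
cart px 179 223 159 187 335 (array([0.571 , 0.1978]), array([0.188 , 0.0748]), 71.66) [0.58082591 0.22126594 0.15347019]
0.13 54 287 342 150 169 [ 0.5885 -0.2613  0.1413] (array([ 0.6113, -0.2415]), array([0.2179, 0.0786]), 88.63)
0.15 206 288 344 155 180 [ 0.5597 -0.2488  0.1596] (array([ 0.5754, -0.2426]), array([0.219 , 0.0951]), 88.16)
0.165 340 288 345 150 179 [ 0.6159 -0.2438  0.1747] (array([ 0.5897, -0.244 ]), array([0.1131, 0.2197]), 0.6)
bin top 3403 (array([ 0.6692, -0.2443]), array([0.1568, 0.2176]), 1.01)
(564, 3)
```

Run:
```python
import pickle,cv2,numpy as np
from h import *
def lf(P,ax): # fit coordinate ax as fn of other, robust
    o=1-ax; w=np.ones(len(P),bool)
    for _ in range(15):
        s=np.polyfit(P[w,o],P[w,ax],1); r=P[:,ax]-np.polyval(s,P[:,o]); w=abs(r)<max(.003,1.5*np.median(abs(r)))
    return s,w.sum()
d=pickle.load(open('scene.pkl','rb')); P=pts(d); z=P[...,2]
box=np.zeros(z.shape,bool); box[225:345,185:300]=1
m=box&(z>.03)&(z<.165)
q=P[m]
b=q[(q[:,0]>.70)]; b2=q[(q[:,1]<-.33)&(q[:,0]<.735)]
sb,n=lf(b,0); print('back x=f(y)',sb,np.degrees(np.arctan(-sb[0])),n,'x at y=-.244',np.polyval(sb,-.244))
sr,n=lf(b2,1); print('right y=f(x)',sr,np.degrees(np.arctan(sr[0])),n,'y at .67',np.polyval(sr,.67))
# bin top front edge/ gap
m=box&(abs(z-.18)<.005); q=P[m]
# front bar and front top edge in scene
for n in('scene','top'):
    d=pickle.load(open(n+'.pkl','rb')); P=pts(d); z=P[...,2]
    m=(P[...,0]>.48)&(P[...,0]<.545)&(abs(P[...,1]+.244)<.13)&(z>.12)&(z<.2)
    v,u=np.nonzero(m); q=P[m]; print(n,'bar',len(q),u.min(),u.max(),v.min(),v.max())
    for x0 in np.arange(.48,.545,.005):
        k=q[(q[:,0]>=x0)&(q[:,0]<x0+.005)]
        if len(k): print(round(x0,3),len(k),k[:,1].min().round(3),k[:,1].max().round(3),np.median(k[:,1]).round(3),np.median(k[:,2]).round(3),k[:,2].max().round(3))
# cartridge
s=np.array([0.6009*np.cos(np.radians(-1)),0.6009*np.sin(np.radians(-1))])
for n in('scene','top'):
    d=pickle.load(open(n+'.pkl','rb')); P=pts(d); z=P[...,2]
    g=(P@np.array([-.59941,.00982,1])+.24875)/np.sqrt(1+.5995**2)
    m=(g>.036)&(g<.065)&(P[...,0]>.53)&(P[...,0]<.66)&(abs(P[...,1]-.222)<.11)&(z<.215)
    hs=cv2.cvtColor(d['img'],cv2.COLOR_BGR2HSV); 
    v,u=np.nonzero(m); print(n,'cart',m.sum(),u.min(),u.max(),v.min(),v.max(),P[m].mean(0).round(4),'hgt',np.percentile(g[m],[5,50,95,99]).round(4))
    print(cv2.minAreaRect(P[m][:,:2].astype(np.float32)))
    q=P[m]; gg=g[m]; top=q[gg>.045]; 
    for lo in np.arange(.12,.33,.01):
        k=(q[:,1]>=lo)&(q[:,1]<lo+.01)
        if k.sum(): print(lo.round(2),k.sum(),q[k][:,0].min().round(4),q[k][:,0].max().round(4),gg[k].max().round(4))
```

```text
back x=f(y) [-0.02276575  0.73998874] 1.3041561211273254 1260 x at y=-.244 0.7455435859835012
right y=f(x) [ 0.0214091  -0.36508277] 1.2264639868425733 972 y at .67 -0.3507386731290701
scene bar 151 193 222 236 262
0.525 5 -0.256 -0.211 -0.221 0.157 0.16
0.53 35 -0.298 -0.189 -0.234 0.161 0.165
0.535 70 -0.3 -0.19 -0.246 0.161 0.165
0.54 41 -0.3 -0.19 -0.264 0.16 0.167
top bar 91 302 330 177 180
0.525 4 -0.244 -0.193 -0.207 0.161 0.162
0.53 50 -0.298 -0.19 -0.245 0.159 0.167
0.535 31 -0.298 -0.19 -0.247 0.161 0.164
0.54 6 -0.299 -0.19 -0.244 0.158 0.162
scene cart 281 297 325 161 186 [0.5845 0.2105 0.1551] hgt [0.0383 0.0489 0.0546 0.0562]
((0.578149139881134, 0.2169378399848938), (0.05184521526098251, 0.1451963186264038), 2.1790969371795654)
0.14 4 0.5703 0.5829 0.0562
0.15 38 0.5641 0.5993 0.055
0.16 28 0.5554 0.6036 0.0596
0.17 25 0.554 0.6056 0.0557
0.18 13 0.5535 0.5978 0.0539
0.19 19 0.5697 0.5986 0.0534
0.2 18 0.5715 0.6 0.0525
0.21 14 0.5698 0.6011 0.0537
0.22 19 0.5738 0.6016 0.053
0.23 17 0.5709 0.6009 0.0533
0.24 16 0.5718 0.5982 0.0531
0.25 19 0.5706 0.6 0.0549
0.26 27 0.5552 0.6011 0.0569
0.27 13 0.5566 0.597 0.0553
0.28 11 0.5733 0.5907 0.0547
top cart 334 179 214 159 173 [0.581  0.2216 0.1536] hgt [0.0389 0.0487 0.0553 0.0581]
((0.5804352164268494, 0.2219010442495346), (0.138945072889328, 0.05063273012638092), 88.54186248779297)
0.15 17 0.5655 0.5961 0.0541
0.16 34 0.555 0.5993 0.0587
0.17 31 0.5546 0.5998 0.0599
0.18 19 0.5692 0.5968 0.0533
0.19 18 0.5693 0.5961 0.0552
0.2 21 0.5694 0.5996 0.0544
0.21 23 0.5695 0.5959 0.0558
0.22 15 0.5681 0.5962 0.0553
0.23 26 0.5688 0.6001 0.0576
0.24 22 0.5703 0.5997 0.0554
0.25 21 0.5686 0.6034 0.0561
0.26 35 0.5563 0.6069 0.0584
0.27 26 0.557 0.603 0.0544
0.28 24 0.5693 0.5997 0.0575
0.29 2 0.5684 0.5737 0.0496
```

Run:
```python
import pickle,cv2,numpy as np
from h import *
from scipy.optimize import least_squares
a=np.radians(-1.1); R=np.array([[np.cos(a),-np.sin(a),0],[np.sin(a),np.cos(a),0],[0,0,1]])
o=np.array([.582,.2215,0])
for n in('scene','top'):
    d=pickle.load(open(n+'.pkl','rb')); P=pts(d); S=(P-o)@R
    x,y,z=S[...,0],S[...,1],S[...,2]
    u=x*np.cos(.541)+(z-.14)*np.sin(.541); w=-x*np.sin(.541)+(z-.14)*np.cos(.541)
    m=(abs(y)<.036)&(w>.0)&(w<.03)&(abs(u)<.03)
    q=np.c_[u[m],w[m]]
    f=lambda c:np.hypot(q[:,0]-c[0],q[:,1]-c[1])-.017
    s=least_squares(f,[0,0],loss='soft_l1',f_scale=.002); print(n,len(q),'u,w offset',s.x.round(4),'res',np.median(abs(s.fun)))
    m=(abs(y)<.11)&(abs(u)<.1)&(w<-.02)&(w>-.05); print('sheet w hist',np.percentile(w[m],[10,30,50,70,90,97]).round(4))
    m=(abs(z-.245)<.004)&(abs(y)<.12); print('deck x',np.percentile(x[m],[0,1,3,97,100]).round(4),'y',np.percentile(y[m],[.5,99.5]).round(4))
    # sides
    for s_ in(-1,1):
        m=(abs(u)<.02)&(w>0.005)&(w<.03)&(s_*y>.04)&(s_*y<.09); print('cap end',s_,np.percentile(y[m],[0,2,98,100]).round(4))
    # yaw of the deck front edge
    if n=='top':
        e=[]
        for yy in np.arange(-.11,.11,.01):
            k=(abs(z-.245)<.004)&(abs(y-yy)<.005)
            if k.sum(): e.append((yy,x[k].min()))
        e=np.array(e); print('edge',np.polyfit(e[:,0],e[:,1],1))
```

```text
scene 121 u,w offset [ 0.0035 -0.0006] res 0.0012381585326780714
sheet w hist [-0.0357 -0.0347 -0.034  -0.033  -0.0285 -0.0248]
deck x [-1.3199 -1.3129  0.0751  0.2026  0.2042] y [-0.1198  0.1179]
cap end -1 [-0.077  -0.0734 -0.0435 -0.0402]
cap end 1 [0.0402 0.0403 0.068  0.0685]
top 147 u,w offset [ 0.0035 -0.0019] res 0.001767367152427833
sheet w hist [-0.0406 -0.0379 -0.0359 -0.034  -0.0311 -0.0282]
deck x [0.073  0.0737 0.075  0.201  0.2038] y [-0.119   0.1166]
cap end -1 [-0.0691 -0.069  -0.0414 -0.0413]
cap end 1 [0.0402 0.0404 0.0677 0.0683]
edge [-4.42122135e-05  7.44053703e-02]
```

Run:
```python
import pickle,cv2,numpy as np
from h import *
for n in('top','scene'):
    d=pickle.load(open(n+'.pkl','rb')); hs=cv2.cvtColor(d['img'],cv2.COLOR_BGR2HSV); T=d['world_from_camera']
    P=pts(d)
    v,u=np.mgrid[:384,:512]; r=np.stack([(u-d['cx'])/d['f'],(v-d['cy'])/d['f'],np.ones_like(u)*1.],-1)@T[:3,:3].T
    X=T[:3,3]+r*((.158-T[2,3])/r[...,2])[...,None]
    m=(hs[...,0]>100)&(hs[...,0]<135)&(hs[...,1]>90)&(hs[...,2]<130)
    for yy in np.arange(-.29,-.18,.01):
        k=m&(abs(X[...,1]-yy)<.004)&(X[...,0]>.51)&(X[...,0]<.556)&(P[...,2]>.11)
        if k.sum(): print(n,yy.round(2),k.sum(),X[...,0][k].min().round(4),X[...,0][k].max().round(4),X[...,0][k].mean().round(4))
    for x0 in (.53,.54,.55,.56,.57,.58,.59,.60,.61,.62):
        k=(abs(P[...,0]-x0)<.005)&(abs(P[...,1]+.244)<.09)&(P[...,2]>.02)
        if k.sum(): print(x0,k.sum(),np.percentile(P[...,2][k],[10,50,90]).round(3))
```

```text
0.53 54 [0.155 0.159 0.163]
0.54 37 [0.156 0.16  0.164]
0.55 17 [0.157 0.159 0.166]
0.56 16 [0.157 0.161 0.166]
0.57 32 [0.148 0.16  0.17 ]
0.58 218 [0.032 0.119 0.169]
0.59 1 [0.02 0.02 0.02]
0.6 7 [0.021 0.024 0.028]
0.61 65 [0.021 0.025 0.03 ]
0.62 194 [0.023 0.177 0.183]
scene -0.29 11 0.5339 0.5522 0.54
scene -0.28 6 0.5333 0.5401 0.5367
scene -0.27 6 0.5345 0.5395 0.537
scene -0.26 6 0.5339 0.5388 0.5363
scene -0.25 5 0.5332 0.5379 0.5352
scene -0.24 7 0.5322 0.5395 0.5355
scene -0.23 5 0.5341 0.5388 0.5369
scene -0.22 6 0.5331 0.5382 0.5357
scene -0.21 5 0.5325 0.5376 0.535
scene -0.2 15 0.5318 0.5553 0.5415
scene -0.19 2 0.5433 0.555 0.5492
0.53 40 [0.158 0.161 0.163]
0.54 111 [0.157 0.161 0.164]
0.55 26 [0.157 0.162 0.164]
0.56 26 [0.158 0.163 0.165]
0.57 33 [0.162 0.165 0.169]
0.58 612 [0.125 0.148 0.168]
0.59 7 [0.123 0.131 0.147]
0.61 8 [0.178 0.179 0.182]
0.62 179 [0.179 0.181 0.183]
```

```bash
python3 -m creep '{"slide":[[1,0.94,0.2],[1,0.94,0.2],[1,0.94,0.2],[1,0.94,0.2],[1,0.94,0.2],[1,0.94,0.2]],"twist":[[0,0,0.094],[0,0,0.094],[0,0,0.094],[0,0,0.094],[0,0,0.094],[0,0,0.094]],"fingers":[-0.29,-0.29,-0.29,-0.29,-0.29,-0.29]}' 40
```

```text
clock: 0.7
position: [0.3801, -0.3852, 0.2613]
ee_rot: [0.0, 0.877, 0.481, -0.0]
contact_force: [-0.6, -1.1, -0.7]
width: 0.0303
```

```bash
python3 -m creep '{"slide":[[1,0.94,0],[1,0.94,0],[1,0.94,0],[1,0.94,0],[1,0.94,0],[1,0.94,0]],"twist":[[0,0,0.094],[0,0,0.094],[0,0,0.094],[0,0,0.094],[0,0,0.094],[0,0,0.094]],"fingers":[-0.29,-0.29,-0.29,-0.29,-0.29,-0.29]}'
```

```text
clock: 1.3
position: [0.529, -0.2459, 0.2604]
ee_rot: [-0.001, 0.7, 0.714, -0.001]
contact_force: [-0.1, -0.3, -1.0]
width: 0.0306
```

```bash
python3 -m creep '{"slide":[[0.06,0.013,-0.2],[0.06,0.013,-0.4],[0.06,0.013,-0.4],[0.06,0.013,-0.55],[0.06,0.013,-0.55]],"twist":[[0,0,0],[0,0,0],[0,0,0],[0,0,0],[0,0,0]],"fingers":[-0.29,-0.29,-0.29,-0.29,-0.29]}'
python3 - <<'E'
from h import *
a=grab('scene');b=grab('top')
c1=cv2.resize(a['img'][190:300,160:290],(520,440),interpolation=cv2.INTER_CUBIC)
c2=cv2.resize(b['img'][140:200,280:350],(512,440),interpolation=cv2.INTER_CUBIC)
cv2.imwrite('pics/s1.png',c1)
E
```

```text
clock: 1.8
position: [0.5357, -0.2446, 0.1776]
ee_rot: [-0.002, 0.701, 0.713, -0.001]
contact_force: [0.4, -0.4, -0.2]
width: 0.0301
```

View pics/s1.png

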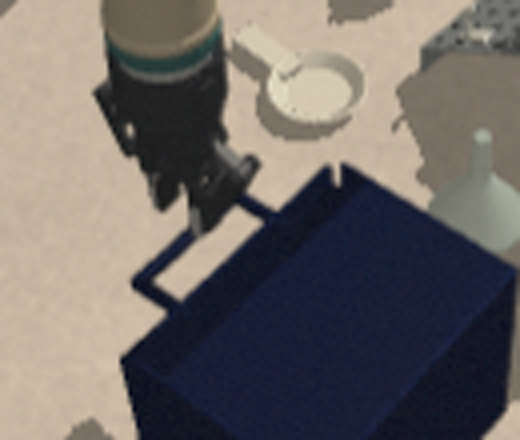

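```bash
python3 -m creep '{"slide":[[0.01,0,-0.13],[0.01,0,-0.27],[0.01,0,-0.27],[0.01,0,-0.27]],"twist":[[0,0,0],[0,0,0],[0,0,0],[0,0,0]],"fingers":[-0.29,-0.29,-0.29,-0.4]}'
```

```text
clock: 2.3
position: [0.54, -0.2442, 0.1397]
ee_rot: [0.001, 0.7, 0.714, 0.0]
contact_force: [0.3, 0.2, 0.4]
width: 0.0258
```

Run:
```python
import numpy as np
# arc: bar at hinge rel (-.043,.140); TCP 19..mm beyond bar along tool z. tool vertical at th=0
yaw=np.radians(1.27)
def tcp(t):
    c,s=np.cos(t),np.sin(t)
    x=-.043*c-(.140-.019)*s; z=-.043*s+(.140-.019)*c
    return np.array([x,z])
for t in np.linspace(0,.75,9):
    d=tcp(t)-tcp(0); print(round(t,3),'slide',(d[0]/.15*np.cos(yaw)).round(3),(d[0]/.15*np.sin(yaw)).round(3),(d[1]/.15).round(3),'twist y',round(-np.degrees(t)/360,4))
```

```text
0.0 slide 0.0 0.0 0.0 twist y -0.0
0.094 slide -0.074 -0.002 -0.03 twist y -0.0149
0.188 slide -0.145 -0.003 -0.068 twist y -0.0298
0.281 slide -0.213 -0.005 -0.111 twist y -0.0448
0.375 slide -0.275 -0.006 -0.161 twist y -0.0597
0.469 slide -0.333 -0.007 -0.217 twist y -0.0746
0.562 slide -0.386 -0.009 -0.277 twist y -0.0895
0.656 slide -0.433 -0.01 -0.342 twist y -0.1044
0.75 slide -0.473 -0.01 -0.412 twist y -0.1194
```

```bash
python3 -m creep '{"slide":[[0,0,0],[0,0,0],[-0.06,-0.002,-0.015],[-0.1,-0.002,-0.03],[-0.17,-0.003,-0.07],[-0.235,-0.005,-0.12],[-0.297,-0.006,-0.17],[-0.355,-0.007,-0.23],[-0.407,-0.009,-0.29],[-0.453,-0.01,-0.357],[-0.493,-0.01,-0.43],[-0.493,-0.01,-0.43],[-0.493,-0.01,-0.43]],"twist":[[0,0,0],[0,0,0],[0,-0.0075,0],[0,-0.0149,0],[0,-0.0298,0],[0,-0.0448,0],[0,-0.0597,0],[0,-0.0746,0],[0,-0.0895,0],[0,-0.1044,0],[0,-0.1194,0],[0,-0.1194,0],[0,-0.1194,0]],"fingers":[-0.58,-0.58,-0.58,-0.58,-0.58,-0.58,-0.58,-0.58,-0.58,-0.58,-0.58,-0.58,-0.58]}'
python3 - <<'E'
from h import *
a=grab('scene')
c1=cv2.resize(a['img'][190:300,160:290],(520,440),interpolation=cv2.INTER_CUBIC)
cv2.imwrite('pics/s2.png',c1)
E
```

```text
clock: 3.6
position: [0.4687, -0.2434, 0.0766]
ee_rot: [0.26, 0.65, 0.666, 0.259]
contact_force: [24.0, 12.6, 7.4]
width: 0.0179
```

View pics/s2.png

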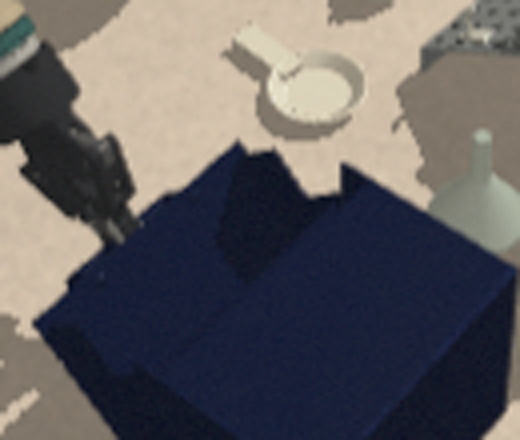

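```bash
python3 -m creep '{"slide":[[0.02,0,0.02],[0.02,0,0.02],[-0.15,0,0.19],[-0.3,0,0.36],[-0.3,0,0.36]],"twist":[[0,0,0],[0,0,0],[0,0,0],[0,0,0],[0,0,0]],"fingers":[-0.35,-0.29,-0.29,-0.29,-0.29]}'
python3 - <<'E'
from h import *
import pickle
a=grab('scene');b=grab('top'); pickle.dump((a,b),open('open.pkl','wb'))
c1=cv2.resize(a['img'][190:320,160:290],(520,520),interpolation=cv2.INTER_CUBIC)
cv2.imwrite('pics/s3.png',c1)
# bar and front
P=pts(a); h=cv2.cvtColor(a['img'],cv2.COLOR_BGR2HSV)
m=(P[...,0]<.58)&(P[...,0]>.42)&(P[...,1]<-.12)&(P[...,1]>-.36)&(P[...,2]>.03)&(h[...,0]>100)&(h[...,0]<135)&(h[...,1]>90)
m[:, :160]=0
q=P[m]
for x0 in np.arange(.44,.58,.01):
    k=q[abs(q[:,0]-x0)<.005]
    if len(k): print(x0.round(2),len(k),k[:,1].min().round(3),k[:,1].max().round(3),np.percentile(k[:,2],[5,50,95]).round(3))
print(telemetry.get_state()['qpos'])
E
```

```text
clock: 4.15
position: [0.4211, -0.2448, 0.1309]
ee_rot: [0.26, 0.65, 0.667, 0.254]
contact_force: [-0.0, -0.9, 0.0]
width: 0.0303
0.46 37 -0.302 -0.199 [0.094 0.098 0.1  ]
0.47 4 -0.3 -0.296 [0.104 0.108 0.11 ]
0.48 15 -0.298 -0.159 [0.125 0.129 0.13 ]
0.49 272 -0.354 -0.145 [0.117 0.125 0.131]
0.5 309 -0.354 -0.145 [0.107 0.116 0.125]
0.51 309 -0.354 -0.145 [0.096 0.105 0.125]
0.52 323 -0.355 -0.143 [0.086 0.094 0.135]
0.53 320 -0.353 -0.144 [0.076 0.085 0.138]
0.54 323 -0.353 -0.144 [0.066 0.074 0.134]
0.55 108 -0.353 -0.143 [0.062 0.083 0.135]
0.56 68 -0.352 -0.143 [0.052 0.094 0.129]
0.57 62 -0.354 -0.144 [0.042 0.092 0.131]
[-1.18335032  0.11821269  2.33983277  1.16609503  0.75211154 -2.12955573]
```

View pics/s3.png

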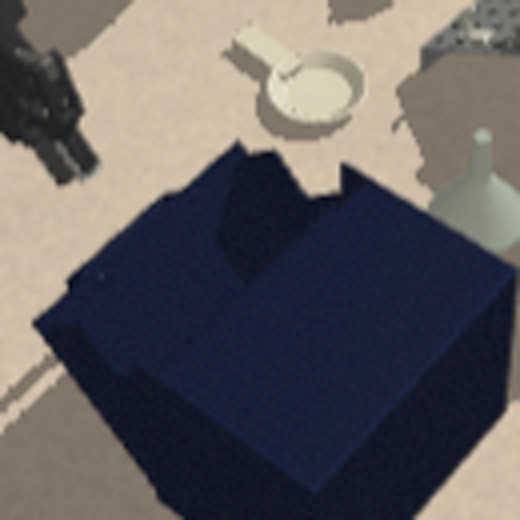

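Run:
```python
import numpy as np
from scipy.spatial.transform import Rotation as R
s=[([-1.282,0.276,1.506,0,1.361,-0.121],[-.000856,.97908,.20347,0],[.229,-.527,.2305]),([-1.18335032,0.11821269,2.33983277,1.16609503,0.75211154,-2.12955573],[.26,.65,.667,.254],[.4211,-.2448,.1309])]
for q,w,p in s:
    M=R.from_quat(np.r_[w[1:],w[0]])
    print(M.as_matrix().round(3))
    for a3 in(1,-1):
        A=R.from_euler('ZYYZY' if 0 else 'Z',q[0])*R.from_euler('Y',q[1]+q[2])*R.from_euler('Z',a3*q[3])*R.from_euler('Y',q[4])
        print(a3,A.as_matrix().round(3)[:,2],(A.inv()*M).as_rotvec().round(3))
```

```text
[[ 0.917  0.398 -0.   ]
 [ 0.398 -0.917  0.002]
 [ 0.    -0.002 -1.   ]]
1 [-0.     0.001 -1.   ] [0.   0.   1.45]
-1 [-0.     0.001 -1.   ] [0.   0.   1.45]
[[-0.019  0.735  0.677]
 [ 1.     0.025  0.001]
 [-0.017  0.677 -0.736]]
1 [ 0.677  0.003 -0.736] [-0.001 -0.002 -0.562]
-1 [-0.486 -0.471 -0.736] [-1.419 -0.412  1.262]
```

```bash
python3 -m creep '{"slide":[[0,0.1,0.3],[0,0.3,0.6],[0,0.5,1],[0,0.7,1],[0,0.8,1]],"twist":[[0,0.02,0],[0,0.04,0],[0,0.06,0],[0,0.08,0],[0,0.08,0]],"fingers":[0.2,0.2,0.2,0.2,0.2]}'; python3 -c "
from rig import telemetry as t; s=t.get_state(); print([s[k].round(5).tolist() for k in('qpos','position','ee_rot')])"
python3 -m creep '{"slide":[[0,0.2,0],[0,0.4,0],[0,0.6,0.1],[0,0.8,0.1]],"twist":[[0,0.02,0],[0,0.04,0],[0,0.04,0],[0,0.04,0]],"fingers":[0.2,0.2,0.2,0.2]}'; python3 -c "
from rig import telemetry as t; s=t.get_state(); print([s[k].round(5).tolist() for k in('qpos','position','ee_rot')])"
```

```text
clock: 4.75
position: [0.4286, -0.1665, 0.2209]
ee_rot: [0.127, 0.675, 0.709, 0.159]
contact_force: [0.8, 0.5, -1.1]
width: 0.0512
[[-0.78539, -0.0586, 2.0039, 0.39386, 0.97672, -1.02093], [0.42858, -0.1665, 0.22094], [0.12705, 0.67504, 0.70908, 0.15934]]
clock: 5.15
position: [0.4309, -0.0447, 0.2364]
ee_rot: [0.039, 0.688, 0.721, 0.076]
contact_force: [0.4, 0.8, 0.0]
width: 0.0511
[[-0.35731, -0.02832, 1.86933, 0.1175, 1.17179, -0.44307], [0.43086, -0.04475, 0.23638], [0.03869, 0.68778, 0.72094, 0.07553]]
```

```bash
cat > kin.py <<'E'
import numpy as np
from scipy.spatial.transform import Rotation as R
from scipy.optimize import least_squares
LO=np.array([-2.89,-.75,.22,-1.18,.11,-2.7]);HI=np.array([2.89,2.08,2.7,4.32,2.71,2.7])
def ori(q): return R.from_euler('Z',q[0])*R.from_euler('Y',q[1]+q[2])*R.from_euler('Z',q[3])*R.from_euler('Y',q[4])*R.from_euler('Z',q[5]+np.pi/2)
def fk(q,k):
    h,a,L1,e,L2,d,w,L6=k
    A=R.from_euler('Z',q[0]);B=A*R.from_euler('Y',q[1]);C=B*R.from_euler('Y',q[2]);D=C*R.from_euler('Z',q[3]);E=D*R.from_euler('Y',q[4])
    return A.apply([a,d,h])+B.apply([0,0,L1])+C.apply([e,0,L2])+E.apply([w,0,L6])
S=[([-1.28197137e+00,2.76543448e-01,1.50605601e+00,2.17e-05,1.36070867e+00,-1.20979e-01],[0.22896779,-0.52690418,0.23049983]),
([-1.18335032,0.11821269,2.33983277,1.16609503,0.75211154,-2.12955573],[.4211,-.2448,.1309]),
([-0.78539,-0.0586,2.0039,0.39386,0.97672,-1.02093],[0.42858,-0.1665,0.22094]),
([-0.35731,-0.02832,1.86933,0.1175,1.17179,-0.44307],[0.43086,-0.04475,0.23638])]
def cal():
    f=lambda k:np.r_[np.concatenate([(fk(q,k)-p)*1e3 for q,p in S]),(k-np.array([.2,0,.35,0,.35,0,0,.3]))*.3]
    return least_squares(f,[.2,0,.35,0,.35,.07,0,.3])
if __name__=='__main__':
    r=cal(); print(r.x.round(4)); print(np.round(r.fun[:-8],1))
E
python3 kin.py
```

```text
[1.365e-01 4.000e-03 6.285e-01 6.150e-02 4.179e-01 6.960e-02 4.000e-04
 3.627e-01]
[ 0.2  0.1 -0.1  0.2  0.1 -0.  -0.3 -0.2  0.2  0.1 -0.  -0. ]
```

```bash
cat > ik.py <<'E'
from kin import *
K=cal().x
def ik(p,Rm,q0=None,n=30,seed=0):
    rng=np.random.default_rng(seed); best=[]
    for i in range(n):
        s=q0 if (q0 is not None and i==0) else rng.uniform(LO,HI)
        f=lambda q:np.r_[(fk(q,K)-p)*10,(Rm*ori(q).inv()).as_rotvec()*3]
        r=least_squares(f,np.clip(s,LO+1e-3,HI-1e-3),bounds=(LO,HI))
        if r.cost<1e-5 and not any(np.allclose(r.x,b,atol=.02) for b in best): best.append(r.x)
    return best
def tool(tilt,yaw,flip=False):
    # tool z tilted fwd by tilt in yaw'd frame; tool y = +uphill (flip: -)
    z=[np.sin(tilt),0,-np.cos(tilt)]; y=np.array([np.cos(tilt),0,np.sin(tilt)])*(-1 if flip else 1)
    x=np.cross(y,z); return R.from_euler('Z',yaw)*R.from_matrix(np.c_[x,y,z])
E
python3 - <<'E'
from ik import *
a=np.radians(-1.1)
Sh=R.from_euler('Z',a); seat=np.array([.586,.221,.140]); u=Sh.apply([np.cos(.541),0,np.sin(.541)]); w=Sh.apply([-np.sin(.541),0,np.cos(.541)])
np.set_printoptions(suppress=True,precision=3)
for fl in(0,1):
  for nm,p,t in(('grasp',seat-w*.019,.541),('pre',seat+w*.1,.541),('free',seat-u*.06+w*.06,.541)):
    for b in ik(p,tool(t,a,fl)): print(fl,nm,p,b)
print(tool(.541,a).as_quat()[[3,0,1,2]])
o=np.array([.582,-.245,.018])
for nm,p,t in(('drop',o+[-.0146+.019*.515,0,.107-.018-.019*.857],.541),('above',o+[-.06,0,.2],.541)):
    for b in ik(p,tool(t,.022)): print(nm,p,b)
E
```

```text
0 grasp [0.596 0.221 0.124] [ 0.352  0.27   1.969 -0.463  0.432  0.747]
0 pre [0.535 0.222 0.226] [ 0.407  0.077  1.913 -0.345  0.68   0.644]
0 free [0.504 0.223 0.161] [ 0.441  0.114  2.065 -0.479  0.518  0.825]
1 grasp [0.596 0.221 0.124] [ 0.352  0.27   1.969 -0.463  0.432 -2.394]
1 pre [0.535 0.222 0.226] [ 0.407  0.077  1.913 -0.345  0.68  -2.498]
1 free [0.504 0.223 0.161] [ 0.441  0.114  2.065 -0.479  0.518 -2.316]
[0.191 0.688 0.675 0.187]
drop [ 0.577 -0.245  0.091] [-0.719  0.314  2.018  0.769  0.523 -1.363]
above [ 0.522 -0.245  0.218] [-0.807  0.089  1.921  0.544  0.823 -1.142]
```

```bash
cat > plan.py <<'E'
from ik import *
from rig import telemetry
def cur():
    s=telemetry.get_state(); q=s['ee_rot']; return s['position'],R.from_quat(np.r_[q[1:],q[0]]),s
def to(p,Rm):
    P,C,s=cur(); d=(np.asarray(p)-P)/.15; t=(Rm*C.inv()).as_rotvec()/(2*np.pi)
    print('slide',d.round(3),'twist',t.round(4))
a=np.radians(-1.1); Sh=R.from_euler('Z',a); seat=np.array([.586,.221,.140])
u=Sh.apply([np.cos(.541),0,np.sin(.541)]); w=Sh.apply([-np.sin(.541),0,np.cos(.541)])
E
python3 - <<'E'
from plan import *
to(seat+.1*w,tool(.541,a))
E
```

```text
slide [ 0.691  1.778 -0.071] twist [-0.0066 -0.0603 -0.0125]
```

```bash
python3 -m creep '{"slide":[[0,0.3,0.2],[0,0.6,0.3],[0,0.9,0.3],[0,0.9,0.3],[0,0.9,0.3]],"twist":[[0,-0.01,0],[-0.003,-0.03,-0.006],[-0.005,-0.045,-0.01],[-0.0066,-0.06,-0.0125],[-0.0066,-0.06,-0.0125]],"fingers":[0.4,0.4,0.4,0.4,0.4]}'
python3 -c "
from plan import *
to(seat+.1*w,tool(.541,a)); print(cur()[2]['qpos'])"
```

```text
clock: 5.65
position: [0.4236, 0.0912, 0.2773]
ee_rot: [0.187, 0.687, 0.677, 0.185]
contact_force: [-0.5, -0.2, -0.2]
width: 0.0596
slide [ 0.739  0.872 -0.344] twist [-0.0002 -0.0015 -0.0007]
[ 0.09968357 -0.23772843  2.04478297 -0.07917723  0.80727024  0.15409655]
```

```bash
python3 -m creep '{"slide":[[0,0.3,0],[0.1,0.6,0],[0.3,0.872,0],[0.5,0.872,0],[0.739,0.872,0],[0.739,0.872,-0.2],[0.739,0.872,-0.344],[0.739,0.872,-0.344]],"twist":[[0,0,0],[0,0,0],[0,-0.001,0],[0,-0.0015,-0.0007],[0,-0.0015,-0.0007],[0,-0.0015,-0.0007],[0,-0.0015,-0.0007],[0,-0.0015,-0.0007]],"fingers":[0.4,0.4,0.4,0.4,0.4,0.4,0.4,0.4]}'
python3 - <<'E'
from plan import *
to(seat+.1*w,tool(.541,a)); to(seat-.017*w,tool(.541,a))
from h import *
d=grab('scene'); cv2.imwrite('pics/s4.png',cv2.resize(d['img'][110:230,240:390],(750,600),interpolation=cv2.INTER_CUBIC))
E
```

```text
clock: 6.45
position: [0.5382, 0.2168, 0.2237]
ee_rot: [0.191, 0.692, 0.672, 0.183]
contact_force: [-0.1, -0.5, -1.2]
width: 0.0598
slide [-0.024  0.035  0.013] twist [ 0.0005 -0.0008  0.0017]
slide [ 0.377  0.027 -0.655] twist [ 0.0005 -0.0008  0.0017]
```

View pics/s4.png

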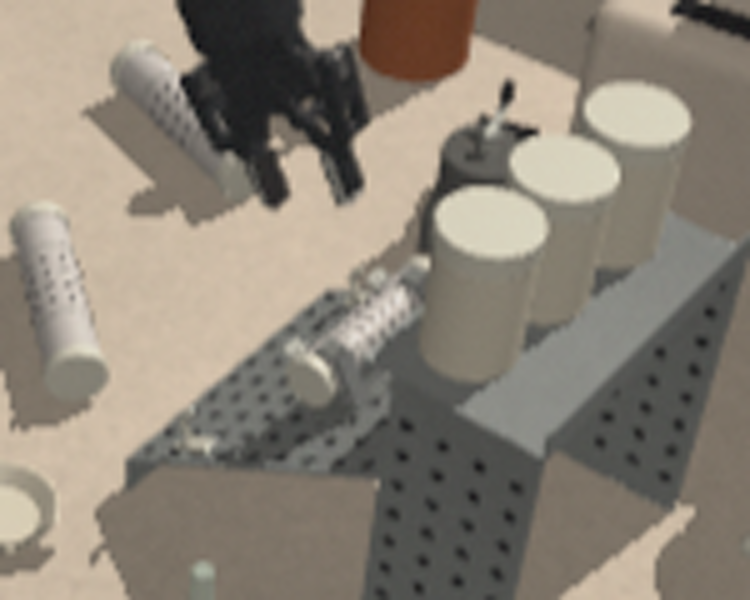

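```bash
python3 -m creep '{"slide":[[-0.024,0.035,0.013],[0.05,0.035,-0.11],[0.15,0.03,-0.28],[0.23,0.03,-0.41],[0.3,0.03,-0.53],[0.34,0.03,-0.6],[0.377,0.03,-0.655],[0.377,0.03,-0.655]],"twist":[[0.0005,-0.0008,0.0017],[0.0005,-0.0008,0.0017],[0.0005,-0.0008,0.0017],[0.0005,-0.0008,0.0017],[0.0005,-0.0008,0.0017],[0.0005,-0.0008,0.0017],[0.0005,-0.0008,0.0017],[0.0005,-0.0008,0.0017]],"fingers":[0.4,0.4,0.4,0.4,0.4,0.4,0.4,0.4]}'
python3 - <<'E'
from plan import *
to(seat-.017*w,tool(.541,a))
from h import *
d=grab('scene'); cv2.imwrite('pics/s5.png',cv2.resize(d['img'][110:230,240:390],(750,600),interpolation=cv2.INTER_CUBIC))
E
```

```text
clock: 7.3
position: [0.5961, 0.2232, 0.1309]
ee_rot: [0.193, 0.687, 0.674, 0.193]
contact_force: [-0.2, -0.4, 0.4]
width: 0.0594
slide [-0.009 -0.015 -0.037] twist [-0.0007  0.0018 -0.0003]
```

View pics/s5.png

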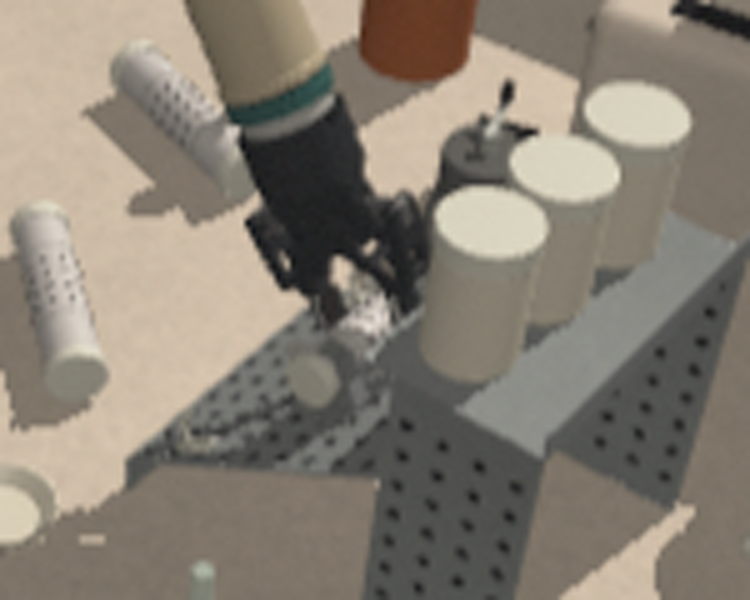

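```bash
python3 -m creep '{"slide":[[-0.009,-0.01,-0.03],[-0.009,-0.01,-0.03],[-0.009,-0.01,-0.03],[-0.009,-0.01,-0.03],[-0.009,-0.01,-0.03],[-0.009,-0.01,-0.03],[-0.009,-0.01,-0.03]],"twist":[[-0.0003,0.001,0],[-0.0003,0.001,0],[-0.0003,0.001,0],[-0.0003,0.001,0],[-0.0003,0.001,0],[-0.0003,0.001,0],[-0.0003,0.001,0]],"fingers":[0.1,0,-0.1,-0.2,-0.3,-0.4,-0.4]}' 30
python3 - <<'E'
from plan import *
P,C,s=cur(); f=s['contact_force']; print('TCP in u,y,w',((P-seat)@u).round(4),((P-seat)@w).round(4),'force u,w',(f@u).round(2),(f@w).round(2),f,s['moment'])
to(seat-.017*w,tool(.541,a))
E
```

```text
clock: 8.05
position: [0.5939, 0.2216, 0.1269]
ee_rot: [0.191, 0.687, 0.675, 0.19]
contact_force: [-4.7, -0.1, 5.6]
width: 0.0326
TCP in u,y,w -0.0 -0.0153 force u,w -1.13 7.21 [-4.68371819 -0.12850716  5.59500845] [0.00456815 0.52109323 0.00205176]
slide [ 0.006 -0.005 -0.01 ] twist [-0.0004  0.0008 -0.0003]
```

```bash
python3 -m creep '{"slide":[[-0.0015,0,0.003],[-0.017,0,-0.006],[-0.032,0.001,-0.015],[-0.047,0.001,-0.024],[-0.062,0.001,-0.033],[-0.079,0.0015,-0.043],[-0.079,0.0015,-0.043],[-0.079,0.0015,-0.043]],"twist":[[0,0,0],[0,0,0],[0,0,0],[0,0,0],[0,0,0],[0,0,0],[0,0,0],[0,0,0]],"fingers":[-0.45,-0.5,-0.5,-0.5,-0.5,-0.5,-0.5,-0.5]}' 60
cat > st.py <<'E'
from plan import *
P,C,s=cur(); f=s['contact_force']; print('TCP in u,y,w',((P-seat)@u).round(4),((P-seat)@w).round(4),'force u,w',(f@u).round(2),(f@w).round(2),'width',s['width'].round(4))
from h import *
import sys
d=grab('scene'); cv2.imwrite('pics/%s.png'%sys.argv[1],cv2.resize(d['img'][110:230,240:390],(750,600),interpolation=cv2.INTER_CUBIC))
E
python3 st.py s6
```

```text
clock: 8.85
position: [0.5867, 0.2232, 0.1233]
ee_rot: [0.193, 0.686, 0.674, 0.194]
contact_force: [8.1, -2.7, 4.0]
width: 0.0324Traceback (most recent call last):
  File "st.py", line 2, in <module>
    P,C,s=cur(); f=s['contact_force']; print('TCP in u,y,w',((P-seat)@u).round(4),((P-seat)@w).round(4),'force u,w',(f@u).round(2),(f@w).round(2),'width',s['width'].round(4))
                                                                                                                                                          ^^^^^^^^^^^^^^^^
AttributeError: 'float' object has no attribute 'round'
```

```bash
sed -i "s/s\['width'\].round(4)/s['width']/" st.py; python3 st.py s6
```

```text
TCP in u,y,w -0.008 -0.0147 force u,w 9.04 -0.78 width 0.032414352092400664
```

View pics/s6.png

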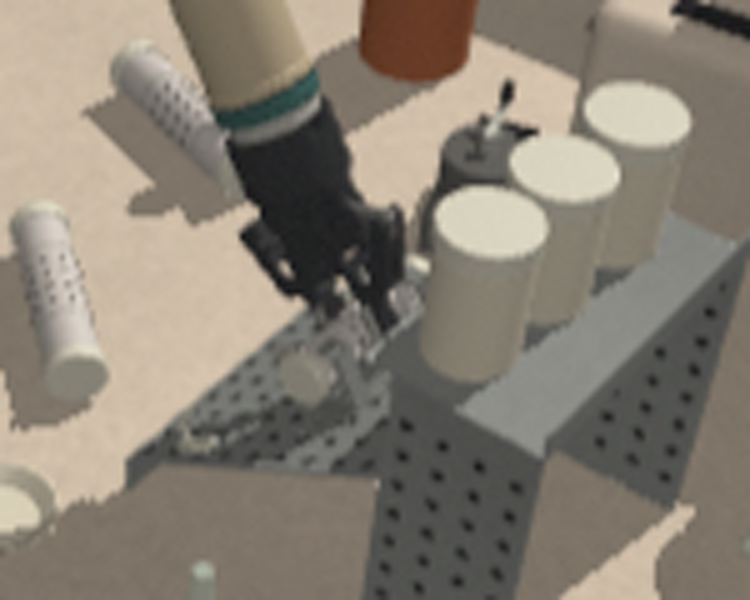

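```bash
python3 -m creep '{"slide":[[-0.02,0,-0.012],[-0.035,0,-0.021],[-0.035,0,-0.021],[-0.035,0,-0.021]],"twist":[[0,0,0],[0,0,0],[0,0,0],[0,0,0]],"fingers":[-0.5,-0.5,-0.5,-0.5]}' 60
python3 st.py s7
```

```text
clock: 9.3
position: [0.5836, 0.2241, 0.122]
ee_rot: [0.194, 0.685, 0.674, 0.196]
contact_force: [10.7, -2.8, 5.8]
width: 0.0322
TCP in u,y,w -0.0114 -0.0142 force u,w 12.21 -0.52 width 0.03222393806679718
```

```bash
python3 -m creep '{"slide":[[-0.015,0,-0.009],[-0.022,0,-0.0135],[-0.022,0,-0.0135]],"twist":[[0,0,0],[0,0,0],[0,0,0]],"fingers":[-0.5,-0.5,-0.5]}' 60
python3 st.py s8
```

```text
clock: 9.65
position: [0.5819, 0.2245, 0.1213]
ee_rot: [0.195, 0.684, 0.674, 0.198]
contact_force: [14.0, -3.1, 7.6]
width: 0.0321
TCP in u,y,w -0.0131 -0.0139 force u,w 15.92 -0.72 width 0.032066992441503114
```

View pics/s8.png

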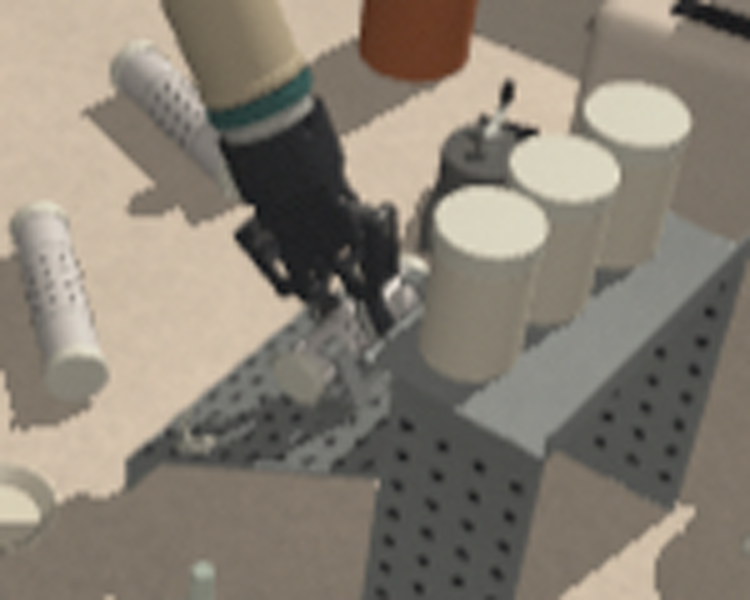

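```bash
python3 -m creep '{"slide":[[-0.017,0,0.011],[-0.034,0,0.022],[-0.05,0.001,0.032],[-0.05,0.001,0.032]],"twist":[[0,0,0],[0,0,0],[0,0,0],[0,0,0]],"fingers":[-0.5,-0.5,-0.5,-0.5]}' 60
python3 st.py s9
```

```text
clock: 10.1
position: [0.5723, 0.2247, 0.1243]
ee_rot: [0.193, 0.685, 0.674, 0.196]
contact_force: [10.1, -0.2, 3.5]
width: 0.0322
TCP in u,y,w -0.0199 -0.0063 force u,w 10.49 -2.16 width 0.03223779322100711
```

View pics/s9.png

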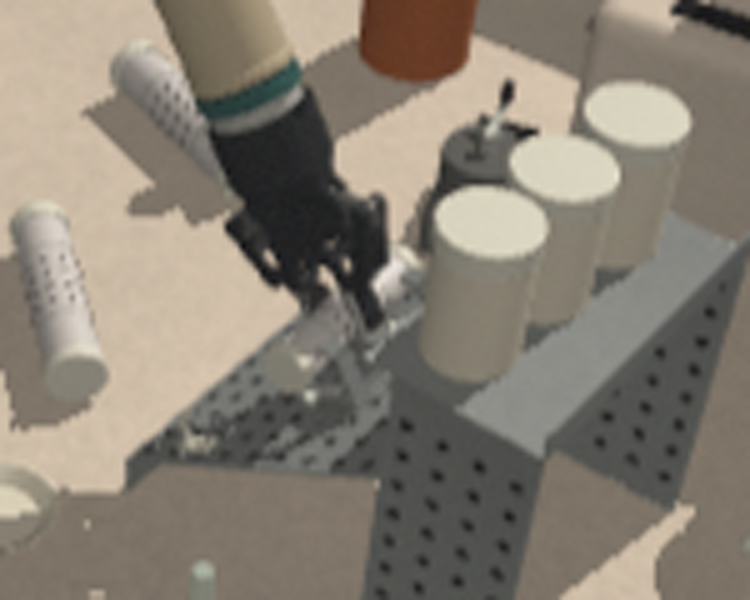

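```bash
python3 -m creep '{"slide":[[-0.016,0,0.014],[-0.032,0,0.027],[-0.048,0,0.041],[-0.064,0.001,0.055],[-0.064,0.001,0.055]],"twist":[[0,0,0],[0,0,0],[0,0,0],[0,0,0],[0,0,0]],"fingers":[-0.5,-0.5,-0.5,-0.5,-0.5]}' 60
python3 st.py s10
python3 -m creep '{"slide":[[-0.016,0,0.014],[-0.032,0,0.027],[-0.048,0,0.041],[-0.064,0.001,0.055],[-0.064,0.001,0.055]],"twist":[[0,0,0],[0,0,0],[0,0,0],[0,0,0],[0,0,0]],"fingers":[-0.5,-0.5,-0.5,-0.5,-0.5]}' 60
python3 st.py s11
```

```text
clock: 10.65
position: [0.5599, 0.224, 0.131]
ee_rot: [0.193, 0.686, 0.674, 0.194]
contact_force: [3.8, 0.9, 6.5]
width: 0.0326
TCP in u,y,w -0.0271 0.0057 force u,w 6.58 3.65 width 0.03262652599951731
clock: 11.2
position: [0.5466, 0.2225, 0.1363]
ee_rot: [0.191, 0.687, 0.675, 0.19]
contact_force: [-1.9, 1.3, 5.3]
width: 0.0319
TCP in u,y,w -0.0357 0.0171 force u,w 1.07 5.5 width 0.03189314841463466
```

View pics/s11.png

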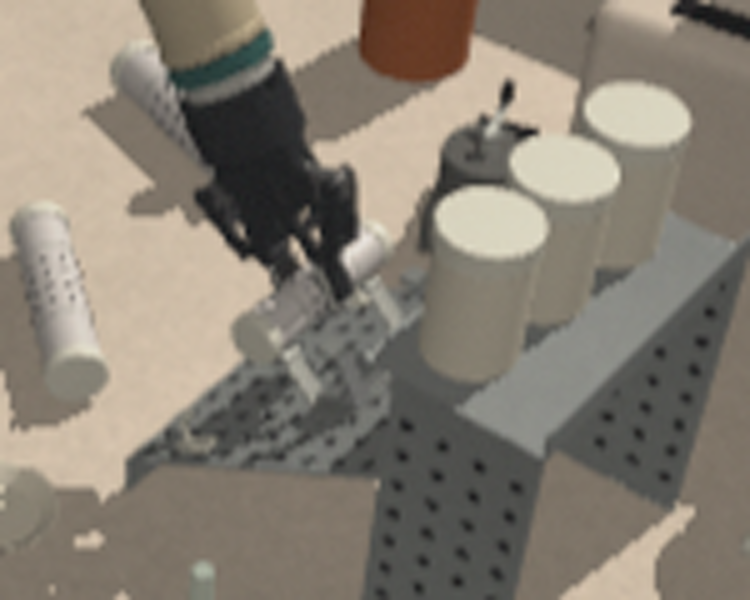

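```bash
python3 -m creep '{"slide":[[-0.025,0,0.03],[-0.06,0.001,0.07],[-0.12,0.002,0.14],[-0.2,0.003,0.24],[-0.25,0.003,0.4],[-0.3,0,0.6],[-0.3,0,0.7]],"twist":[[0,0,0],[0,0,0],[0,0,0],[0,0,0],[0,0,0],[0,0,0],[0,0,0]],"fingers":[-0.5,-0.5,-0.5,-0.5,-0.5,-0.5,-0.5]}' 60
python3 st.py s12
python3 - <<'E'
from plan import *
o=np.array([.582,-.246,.018]);P=cur()[0]; T=tool(.541,.022)
for p in ([.50,-.246,.28],o+[-.0146+.019*.515,0,.110-.018-.019*.857]): to(p,T)
E
```

```text
clock: 11.95
position: [0.5009, 0.2226, 0.2439]
ee_rot: [0.191, 0.687, 0.675, 0.191]
contact_force: [-0.7, 1.2, -1.4]
width: 0.0325
TCP in u,y,w -0.0194 0.1329 force u,w -1.32 -0.88 width 0.0324987136209256
slide [-0.018 -3.128  0.223] twist [-0.001   0.0018  0.0061]
slide [ 0.497 -3.128 -1.019] twist [-0.001   0.0018  0.0061]
```

View pics/s12.png

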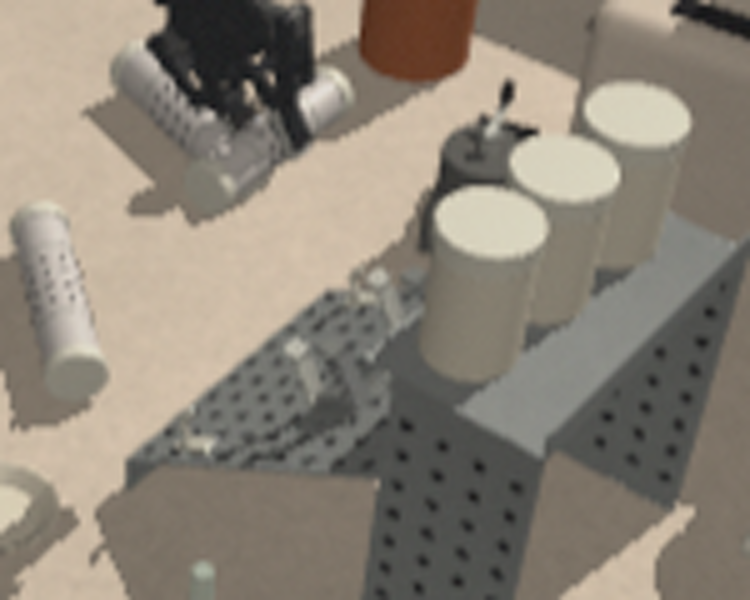

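```bash
python3 -m creep '{"slide":[[-0.05,-0.2,0.1],[-0.1,-0.45,0.2],[-0.15,-0.7,0.25],[-0.15,-1,0.25],[-0.15,-1,0.25]],"twist":[[0,0,0],[0,0,0],[0,0,0],[0,0,0.002],[0,0,0.002]],"fingers":[-0.5,-0.5,-0.5,-0.5,-0.5]}' 60
python3 -m creep '{"slide":[[0,-0.25,0],[0,-0.5,0],[0,-0.75,0],[0,-1,0],[0,-1,0]],"twist":[[0,0,0],[0,0,0],[0,0,0],[0,0,0.002],[0,0,0.002]],"fingers":[-0.5,-0.5,-0.5,-0.5,-0.5]}' 60
python3 -m creep '{"slide":[[0,-0.25,0],[0,-0.5,0],[0,-0.75,0],[0,-1,0],[0,-1,0],[0,-1,0]],"twist":[[0,0,0],[0,0,0],[0,0,0],[0,0,0.002],[0,0,0.002],[0,0,0.002]],"fingers":[-0.5,-0.5,-0.5,-0.5,-0.5,-0.5]}' 60
python3 - <<'E'
from plan import *
o=np.array([.582,-.247,.018]); T=tool(.541,.022)
t=R.from_euler('Z',.022)
w2=np.array([-.515,0,.857])
g=o+[-.0146+.019*.515,0,.110-.018-.019*.857]
for p in (g+.13*w2,g): to(p,T)
print(cur()[2]['qpos'])
E
```

```text
clock: 12.5
position: [0.4783, 0.0672, 0.2783]
ee_rot: [0.191, 0.685, 0.677, 0.19]
contact_force: [0.1, -0.3, -0.9]
width: 0.0325
clock: 13.0
position: [0.4795, -0.0829, 0.2783]
ee_rot: [0.19, 0.681, 0.681, 0.191]
contact_force: [0.2, -0.9, -2.5]
width: 0.0321
clock: 13.6
position: [0.4793, -0.2269, 0.2774]
ee_rot: [0.186, 0.675, 0.687, 0.194]
contact_force: [0.3, 0.9, -3.0]
width: 0.0323
slide [ 0.207 -0.134 -0.482] twist [-0.0009  0.0004  0.0003]
slide [ 0.653 -0.134 -1.225] twist [-0.0009  0.0004  0.0003]
[-0.86161026 -0.0336977   1.8904632   0.50377244  0.98434463 -1.09930676]
```

```bash
python3 -m creep '{"slide":[[0.05,-0.134,0],[0.1,-0.134,-0.15],[0.17,-0.134,-0.35],[0.17,-0.134,-0.5],[0.17,-0.134,-0.5]],"twist":[[-0.0009,0,0],[-0.0009,0,0],[-0.0009,0,0],[-0.0009,0,0],[-0.0009,0,0]],"fingers":[-0.5,-0.5,-0.5,-0.5,-0.5]}' 60
python3 - <<'E'
from plan import *
o=np.array([.582,-.247,.018]); T=tool(.541,.022)
g=o+[-.0196+.019*.515,0,.107-.018-.019*.857]; to(g,T)
from h import *
d=grab('scene'); cv2.imwrite('pics/s13.png',cv2.resize(d['img'][170:300,160:300],(646,600),interpolation=cv2.INTER_CUBIC))
E
```

```text
clock: 14.1
position: [0.5038, -0.2443, 0.1997]
ee_rot: [0.185, 0.674, 0.689, 0.192]
contact_force: [-0.5, 0.5, -1.9]
width: 0.0319
slide [ 0.456 -0.018 -0.727] twist [-0.0005 -0.0002 -0.0002]
```

View pics/s13.png

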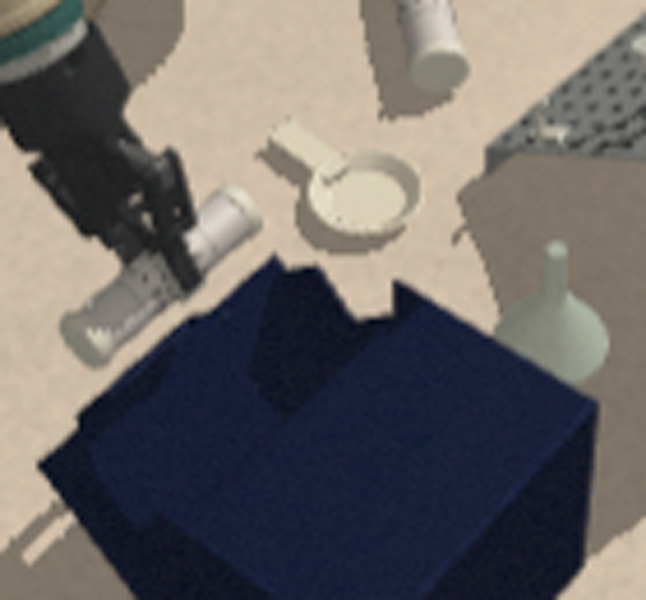

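```bash
python3 -m creep '{"slide":[[0.09,-0.01,-0.14],[0.18,-0.018,-0.29],[0.27,-0.018,-0.43],[0.36,-0.018,-0.58],[0.41,-0.018,-0.65],[0.456,-0.018,-0.727],[0.456,-0.018,-0.727]],"twist":[[0,0,0],[0,0,0],[0,0,0],[0,0,0],[0,0,0],[0,0,0],[0,0,0]],"fingers":[-0.5,-0.5,-0.5,-0.5,-0.5,-0.5,-0.5]}' 60
python3 - <<'E'
from h import *
d=grab('scene'); cv2.imwrite('pics/s14.png',cv2.resize(d['img'][170:300,160:300],(646,600),interpolation=cv2.INTER_CUBIC))
E
```

```text
clock: 14.85
position: [0.5761, -0.2516, 0.096]
ee_rot: [0.192, 0.673, 0.688, 0.192]
contact_force: [2.9, -0.7, 0.1]
width: 0.0323
```

View pics/s14.png

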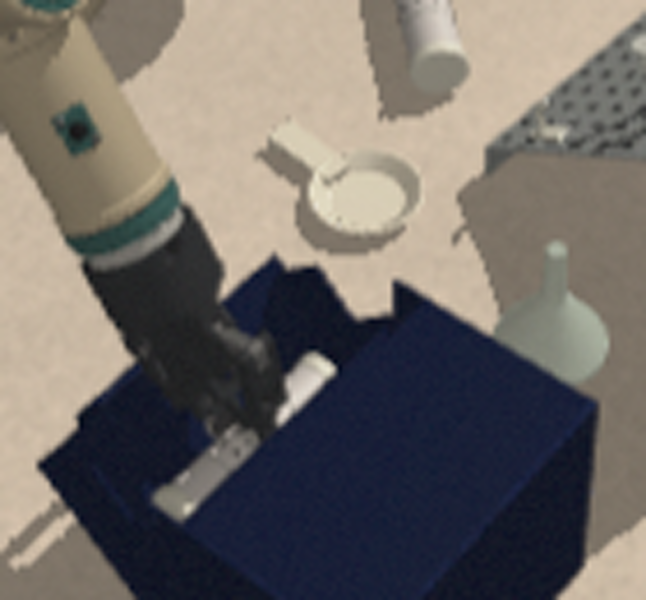

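```bash
python3 -m creep '{"slide":[[0,0,0],[0,0,0],[0,0,0],[0,0,0],[0,0,0],[0,0,0]],"twist":[[0,0,0],[0,0,0],[0,0,0],[0,0,0],[0,0,0],[0,0,0]],"fingers":[-0.15,0,0.1,0.1,0.1,0.1]}' 40
python3 -m creep '{"slide":[[-0.05,0,0.08],[-0.12,0,0.2],[-0.24,0,0.4],[-0.36,0,0.6],[-0.5,0,0.83],[-0.6,0,1],[-0.6,0,1]],"twist":[[0,0,0],[0,0,0],[0,0,0],[0,0,0],[0,0,0],[0,0,0],[0,0,0]],"fingers":[0.1,0.1,0.1,0.1,0.1,0.1,0.1]}' 40
python3 - <<'E'
from h import *
d=grab('scene'); cv2.imwrite('pics/s15.png',cv2.resize(d['img'][170:300,160:300],(646,600),interpolation=cv2.INTER_CUBIC))
d=grab('top'); cv2.imwrite('pics/s15t.png',cv2.resize(d['img'][110:220,260:380],(600,550),interpolation=cv2.INTER_CUBIC))
E
```

```text
clock: 15.5
position: [0.5773, -0.2531, 0.0996]
ee_rot: [0.195, 0.673, 0.687, 0.193]
contact_force: [7.6, 1.4, 7.6]
width: 0.0468
clock: 16.2
position: [0.483, -0.2521, 0.2496]
ee_rot: [0.194, 0.673, 0.688, 0.191]
contact_force: [0.1, -0.9, 0.0]
width: 0.0469
```

View pics/s15.png

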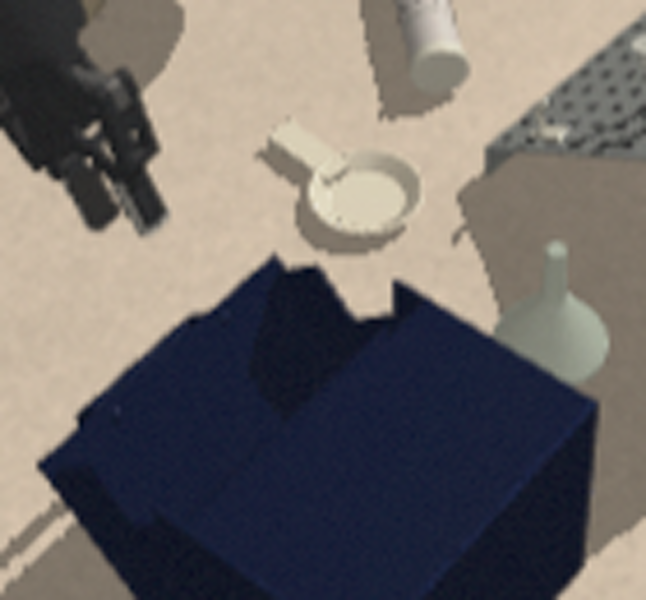

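View pics/s15t.png

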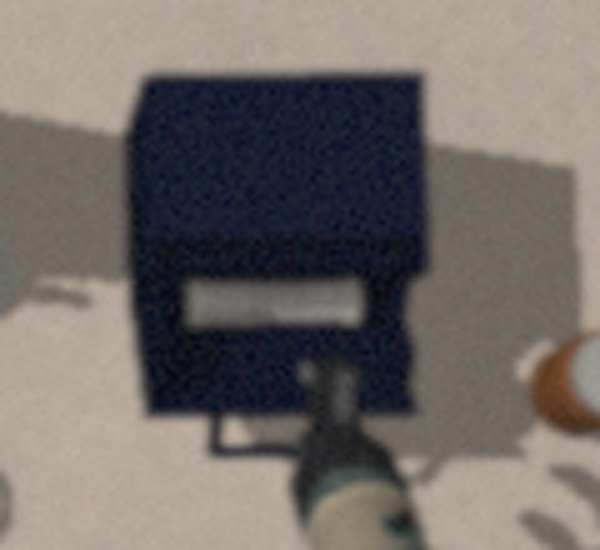

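Run:
```python
from plan import *
T=R.from_quat([.65,.667,.254,.26]); T=tool(.75,.022)
to([.40,-.2455,.1539],T); to([.4211,-.2455,.1309],T); to([.4715,-.2455,.0795],T)
```

```text
slide [-0.552  0.034 -0.61 ] twist [ 0.0014 -0.0324  0.0005]
slide [-0.411  0.034 -0.763] twist [ 0.0014 -0.0324  0.0005]
slide [-0.075  0.034 -1.106] twist [ 0.0014 -0.0324  0.0005]
```

```bash
python3 -m creep '{"slide":[[-0.2,0.034,0],[-0.4,0.034,-0.1],[-0.55,0.034,-0.3],[-0.55,0.034,-0.5],[-0.55,0.034,-0.61],[-0.48,0.034,-0.69],[-0.411,0.034,-0.763],[-0.411,0.034,-0.763],[-0.411,0.034,-0.763]],"twist":[[0,-0.008,0],[0,-0.016,0],[0,-0.024,0],[0.0014,-0.0324,0.0005],[0.0014,-0.0324,0.0005],[0.0014,-0.0324,0.0005],[0.0014,-0.0324,0.0005],[0.0014,-0.0324,0.0005],[0.0014,-0.0324,0.0005]],"fingers":[-0.29,-0.29,-0.29,-0.29,-0.29,-0.29,-0.29,-0.29,-0.29]}' 40
python3 - <<'E'
from plan import *
T=tool(.75,.022); to([.4715,-.2455,.0795],T)
from h import *
d=grab('scene'); cv2.imwrite('pics/s16.png',cv2.resize(d['img'][170:300,160:300],(646,600),interpolation=cv2.INTER_CUBIC))
E
```

```text
clock: 17.2
position: [0.4216, -0.2444, 0.1292]
ee_rot: [0.254, 0.651, 0.666, 0.263]
contact_force: [0.1, -0.1, -0.0]
width: 0.0305
slide [ 0.333 -0.007 -0.331] twist [-0.0006 -0.0003 -0.0004]
```

View pics/s16.png

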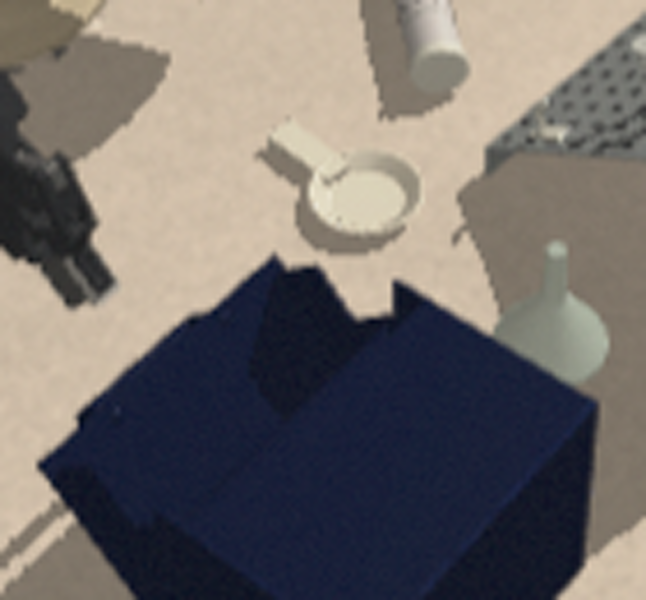

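Same pose as when I let go of the bar; advance back along the fingers to straddle it.

```bash
python3 -m creep '{"slide":[[0.08,0,-0.08],[0.16,0,-0.16],[0.24,-0.004,-0.24],[0.3,-0.007,-0.3],[0.333,-0.007,-0.331],[0.333,-0.007,-0.331]],"twist":[[0,0,0],[0,0,0],[0,0,0],[-0.0006,-0.0003,-0.0004],[-0.0006,-0.0003,-0.0004],[-0.0006,-0.0003,-0.0004]],"fingers":[-0.29,-0.29,-0.29,-0.29,-0.29,-0.5]}' 40
python3 - <<'E'
import numpy as np
def tcp(t,e=0.0):
    c,s=np.cos(t),np.sin(t)
    x=-.043+e; z=.121
    return np.array([x*c-z*s,x*s+z*c])
for i,t in enumerate(np.linspace(.75,0,11)):
    d=(tcp(t,.006 if i else 0)-tcp(.75))/.15; print(round(t,3),d.round(3),'ty',round(np.degrees(.75-t)/360,4))
E
```

```text
clock: 17.85
position: [0.472, -0.2463, 0.0805]
ee_rot: [0.257, 0.65, 0.665, 0.261]
contact_force: [0.1, 0.5, -0.4]
width: 0.0213
0.75 [0. 0.] ty 0.0
0.675 [0.063 0.081] ty 0.0119
0.6 [0.101 0.132] ty 0.0239
0.525 [0.142 0.18 ] ty 0.0358
0.45 [0.187 0.224] ty 0.0477
0.375 [0.235 0.265] ty 0.0597
0.3 [0.286 0.303] ty 0.0716
0.225 [0.339 0.336] ty 0.0836
0.15 [0.395 0.366] ty 0.0955
0.075 [0.453 0.391] ty 0.1074
0.0 [0.513 0.412] ty 0.1194
```

```bash
python3 -m creep '{"slide":[[0.02,0,0.02],[0.063,0.001,0.081],[0.101,0.002,0.132],[0.142,0.003,0.18],[0.187,0.004,0.224],[0.235,0.005,0.265],[0.286,0.006,0.303],[0.339,0.007,0.336],[0.395,0.009,0.366],[0.453,0.01,0.391],[0.513,0.011,0.412],[0.513,0.011,0.412],[0.513,0.011,0.412]],"twist":[[0,0,0],[0,0.0119,0],[0,0.0239,0],[0,0.0358,0],[0,0.0477,0],[0,0.0597,0],[0,0.0716,0],[0,0.0836,0],[0,0.0955,0],[0,0.1074,0],[0,0.1194,0],[0,0.1194,0],[0,0.1194,0]],"fingers":[-0.5,-0.5,-0.5,-0.5,-0.5,-0.5,-0.5,-0.5,-0.5,-0.5,-0.5,-0.5,-0.5]}' 40
python3 - <<'E'
from h import *
d=grab('scene'); cv2.imwrite('pics/s17.png',cv2.resize(d['img'][170:300,160:300],(646,600),interpolation=cv2.INTER_CUBIC))
E
```

```text
clock: 19.15
position: [0.5487, -0.2451, 0.1428]
ee_rot: [-0.003, 0.701, 0.713, 0.005]
contact_force: [-0.8, -0.3, -0.3]
width: 0.0213
```

View pics/s17.png

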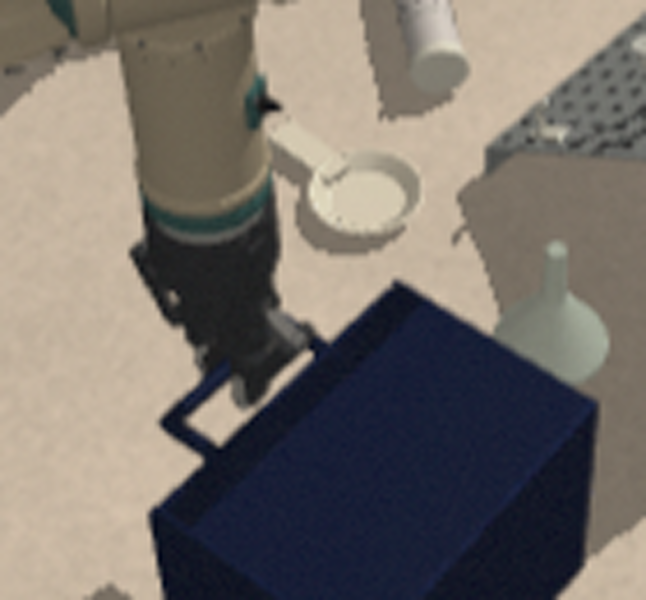

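Nearly or fully shut, no push force yet. Push on gently until force shows at the stop.

```bash
python3 -m creep '{"slide":[[0.01,0,0],[0.02,0,0],[0.03,0,0],[0.03,0,0]],"twist":[[0,0,0],[0,0,0],[0,0,0],[0,0,0]],"fingers":[-0.5,-0.5,-0.5,-0.5]}' 40
python3 -m creep '{"slide":[[0.01,0,0],[0.02,0,0],[0.03,0,0],[0.03,0,0]],"twist":[[0,0,0],[0,0,0],[0,0,0],[0,0,0]],"fingers":[-0.5,-0.5,-0.5,-0.5]}' 40
```

```text
clock: 19.6
position: [0.549, -0.2449, 0.1425]
ee_rot: [-0.007, 0.701, 0.713, 0.002]
contact_force: [-10.4, -1.3, 5.7]
width: 0.0217
clock: 20.0
position: [0.549, -0.2449, 0.1424]
ee_rot: [-0.01, 0.701, 0.713, -0.001]
contact_force: [-17.7, -1.7, 9.7]
width: 0.0212
```

```bash
python3 -m creep '{"slide":[[-0.04,0,0],[-0.07,0,0],[-0.07,0,0],[-0.07,0,0.15],[-0.07,0,0.35],[-0.07,0,0.6],[-0.07,0,1],[-0.07,0,1]],"twist":[[0,0,0],[0,0,0],[0,0,0],[0,0,0],[0,0,0],[0,0,0],[0,0,0],[0,0,0]],"fingers":[-0.4,-0.35,-0.29,-0.29,-0.29,-0.29,-0.29,-0.29]}' 40
python3 -m creep '{"slide":[[-0.3,0,0],[-0.6,0,0.2],[-0.9,0,0.4],[-1,0,0.4],[-1,0,0.4]],"twist":[[0,0,0],[0,0,0],[0,0,0],[0,0,0],[0,0,0]],"fingers":[-0.29,-0.29,-0.29,-0.29,-0.29]}' 40
python3 - <<'E'
from h import *
import pickle
for n in('scene','top'):
    d=grab(n); pickle.dump(d,open(n+'_end.pkl','wb')); cv2.imwrite(f'pics/{n}_end.png',d['img'])
    o=pickle.load(open(n+'.pkl','rb')); P,Q=pts(o),pts(d)
    m=(P[...,0]>.48)&(P[...,0]<.545)&(abs(P[...,1]+.244)<.13)&(P[...,2]>.12)&(P[...,2]<.2)
    m2=(Q[...,0]>.48)&(Q[...,0]<.545)&(abs(Q[...,1]+.244)<.13)&(Q[...,2]>.12)&(Q[...,2]<.2)
    print(n,'bar x before/after',np.median(P[m][:,0]),np.median(Q[m2][:,0]),m.sum(),m2.sum())
    df=np.abs(d['img'].astype(int)-o['img'].astype(int)).max(2); cv2.imwrite(f'pics/{n}_diff.png',np.clip(df*3,0,255).astype(np.uint8))
c=pickle.load(open('scene_end.pkl','rb'))['img'][110:230,240:390]; cv2.imwrite('pics/e1.png',cv2.resize(c,(750,600),interpolation=cv2.INTER_CUBIC))
E
```

```text
clock: 20.8
position: [0.5503, -0.2461, 0.2989]
ee_rot: [0.002, 0.701, 0.713, 0.007]
contact_force: [-0.4, 0.1, 0.6]
width: 0.0305
clock: 21.3
position: [0.3956, -0.2449, 0.3542]
ee_rot: [-0.002, 0.702, 0.712, 0.005]
contact_force: [0.9, -0.5, 0.0]
width: 0.03
scene bar x before/after 0.5378118938410523 0.5419513106884917 151 66
top bar x before/after 0.5343586518130523 0.5408253220755272 91 60
```

View pics/scene_end.png

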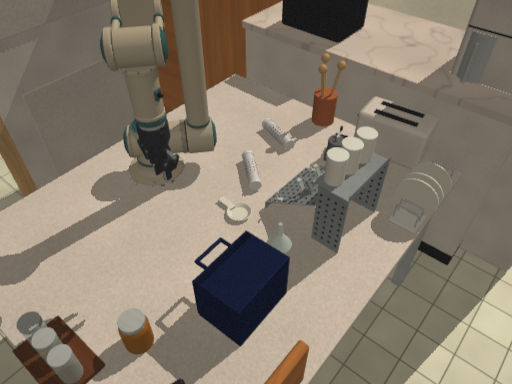

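View pics/scene_diff.png

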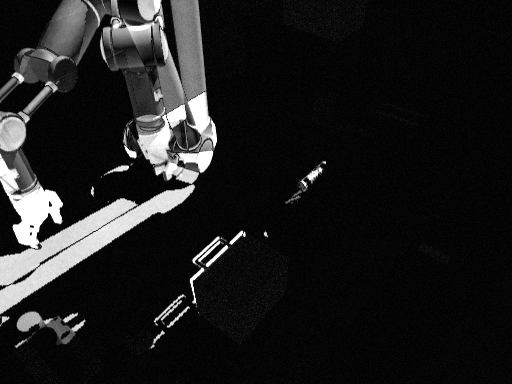

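View pics/e1.png

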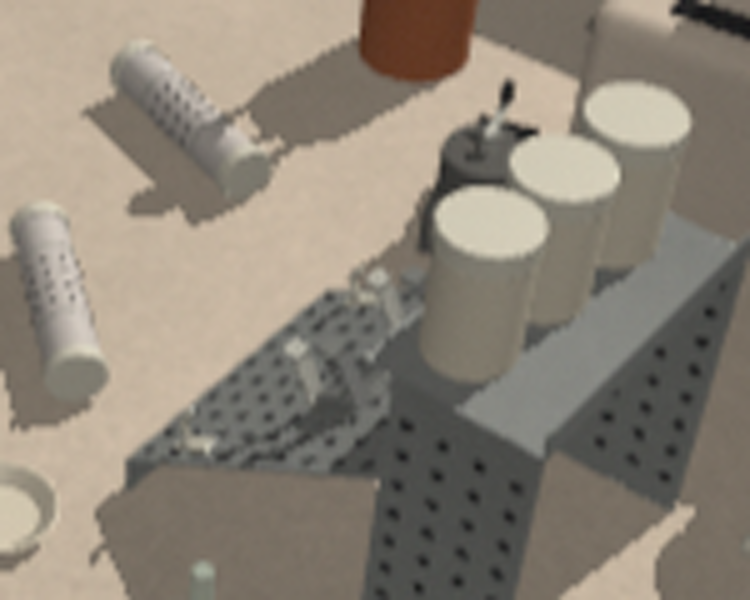

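View pics/top_diff.png

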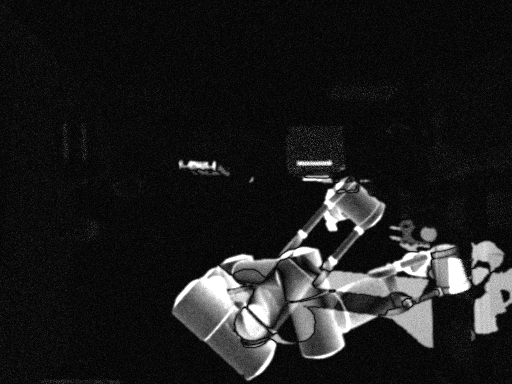

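Run:
```python
from plan import *
from h import *
import pickle
for n in('scene','top'):
    d=pickle.load(open(n+'_end.pkl','rb')); P=pts(d)-seat
    U,W,Y=P@u,P@w,P@Sh.apply([0,1,0])
    m=(abs(U)<.012)&(abs(Y)<.036)&(W<0)&(W>-.06); print(n,'strip face w',m.sum(),np.percentile(W[m],[10,50,90]).round(4))
    m=(abs(U+.07)<.025)&(abs(Y)<.06)&(W<0)&(W>-.06); print('sheet w',np.percentile(W[m],[10,50,90]).round(4))
d=pickle.load(open('top_end.pkl','rb')); cv2.imwrite('pics/e2.png',cv2.resize(d['img'][110:210,265:365],(600,600),interpolation=cv2.INTER_CUBIC))
```

```text
scene strip face w 8 [-0.0285 -0.0251 -0.0244]
sheet w [-0.0336 -0.032  -0.0305]
top strip face w 98 [-0.0304 -0.0261 -0.0212]
sheet w [-0.0379 -0.0339 -0.0292]
```

View pics/e2.png

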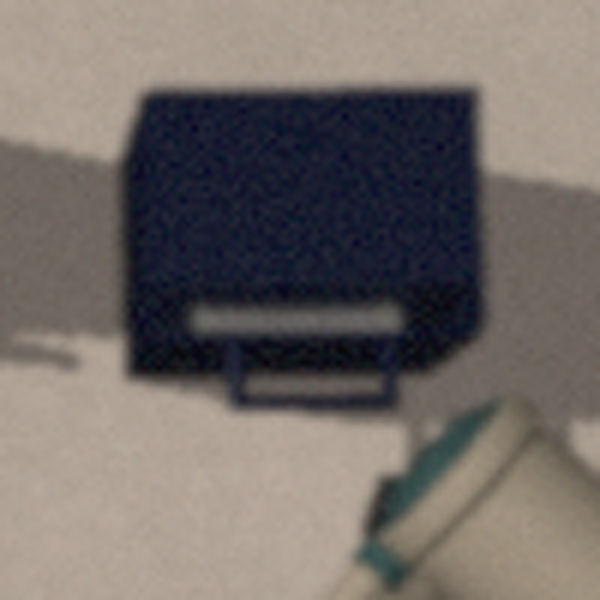

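```bash
python3 -c "
from rig import order; print(order.sign_off())"
```

```text
the job is handed in; nothing more can be done
None
```

The spent cartridge is in the bin, the bin is shut, and the clip strip is still pegged. I handed the job in at about 21 s; the hand-in reports no verdict.

**What I did**
- I tilted the bin open by its bar first, so the hand was free to take the cartridge.
- I gripped the cartridge square to the slope, pushed it about 13 mm downhill against the lower jaws, and lifted it over their tips. The downhill push reached about 16 N, above the 10–12 N you gave. The pull off the slope read at most about 2 N, against the 18 N at which the pegs give.
- I released it inside the bucket and pushed the bucket shut until it stopped moving while the force rose to about 18 N. Then I withdrew upward.

**Last checks**
- **Strip:** its face measures 25–26 mm below the seat, about 8 mm above the sheet, so it is fully pegged. Only 8 depth points supported this in the scene view; the top view had 98.
- **Cartridge:** it is visible lying in the bucket through the top gap.
- **Bin:** the bar is 4–6 mm farther in than at the start. The bucket therefore seems to have been slightly ajar at the start and is now at its stop.
- **Everything else:** the before/after image differences show no bystander moved.

One measurement disagreed: the first estimates of the bin's position differed by about 5 mm between the bar and the back of the case. The slightly open bucket explains that.

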